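# Index the three-armed nest wheel and set its brake

## Task

Gently push with a fingertip on an arm of the three-armed wheel to turn it until the arm that carries the green part points straight at the upright post on the plate; only then push the brake lever beside the wheel round, counterclockwise seen from above, to its far stop. Only push: lift nothing, keep the part seated in its nest, leave everything else where it stands, and finish with the wheel and lever left in place and the robot clear of them.

Things in the scene. Friction and masses are not known exactly. Their poses are not given: they have to be found in the camera images.
- plate: Fixed aluminium base plate, 360 x 500 x 12 mm, lying on the table at a varying place and yaw. Its origin is at table height on the wheel's axis; z up. The plate reaches from x = -165 to 195 mm and y = -305 to 195 mm in this frame. The brake lever's pivot is at x = 0, y = -200 mm.
- wheel (a joint): Angle of the black three-armed wheel on its grey stand; it turns both ways about an upright axis over the plate's origin. rad, 0 at the start, grows counterclockwise from above (range -7 to 7). Friction of about 0.15 N m keeps it where it is left. One arm carries a green part, the other two have empty nests.
- loaded_tip (a point): Centre of the outer end of the arm that carries the green part, 125 mm from the wheel's axis, 55 mm above the table. The other arms are 120 degrees to either side. Arms: straight bars 16 mm wide, 48 to 62 mm above the table, with 36 mm of open space under them; the outer 40 mm, beyond the nest, is bare bar, the place to push.
- nest (a point): Centre of the floor of the loaded arm's nest, 58 mm from the axis and 66 mm above the table. Every nest is a round cup, 54 mm outside, 42 mm inside, 10 mm deep, rim 76 mm above the table.
- stop: Fixed post on a small foot. This origin lies on the wheel's axis, 12 mm above the table; its x axis points level from the axis to the post. The post's direction on the plate varies.
- post_top (a point): Top centre of the post: 16 mm in diameter, 162 mm from the wheel's axis, top 80 mm above the table. Its foot is 34 mm (radially) x 40 mm and 10 mm high. The arms pass it with 29 mm to spare.
- lever (a joint): Brake lever, a level steel bar on an upright pivot; rad, grows counterclockwise seen from above. Starts open, between 0 and 0.3; 1.4 is its end stop (braked). Friction of about 0.12 N m keeps it where it is left. It points at -2.8 rad + joint value in the plate's frame.
- lever_tip (a point): Centre of the lever's end knob (round, black, 18 mm wide, 48 to 66 mm above the table), 83 mm from the pivot, 57 mm above the table. The bar between is 12 mm wide, 50 to 64 mm above the table.
- lever_pivot (a point): On the lever's pivot axis, 57 mm above the table. The pivot hub is 32 mm across, its top 66 mm above the table.
- part_mid (a point): Centre of the green part in the loaded nest: a stepped cylinder 38 mm in diameter and 36 mm high, 40 to 85 g, standing loose, its top 102 mm above the table. It must stay seated.
- spare_a_mid (a point): Centre of a spare part like the one in the nest, standing loose on the plate near the lever (about 200 mm from the wheel's axis). Leave it alone.
- spare_b_mid (a point): Centre of a second such spare standing loose on the plate at the wheel's other side (about 200 mm from its axis). Leave it alone.
- tall_housing: Green tool housing 140 mm tall, up to 68 mm wide, standing in a black block left of the plate; origin at its foot. Leave it alone.
- driver: Screwdriver lying on the table left of the robot. Leave it alone.
- jar: Clear jar 60 mm wide, 70 mm high on the table at the right; origin at its foot. Leave it alone.
- weight: Steel knobbed weight 52 mm wide, 40 mm high on the table at the right; origin at its foot. Leave it alone.
Not all that is in view belongs to the job. What is shaped like the part that bears part_mid but brown, purple or red is not meant.

How it is judged:
By the outcome, as a careful person would: the job done as asked, in the order asked, and still so for the second after the job is handed in, with the robot touching nothing.
It also fails if it takes over 58 s, if anything falls off the work surface, if the arm or the gripper's body presses on something with over 40 N, if the wrist force passes 120 N, or if a joint passes its speed limit or range.

## Robot

A 7-joint arm with a two-finger parallel gripper is mounted at the origin on the work surface. World frame = base frame: x ahead of the robot, y to its left, z up, the work surface at z = 0. Lengths are in mm, angles in rad, forces in N, time in s.
With the tool pointing down it reaches from about 425 to 1025 mm from the base axis. Payload 3.6 kg.
Tool frame: the origin (TCP) lies midway between the tips of the shut fingers; the grasp point (between the pads) lies 19 mm behind it; z points along the fingers, y is the line along which they close (so a half turn about z gives the same grasp; the last joint's range is limited). The gripper opens to 85 mm and grips with 20 to 120 N. Pads are 22 mm wide; open, the fingers measure 114 mm over their backs; the gripper's body (76 mm by 85 mm) begins 54 mm behind the grasp point. The pads swing forward as they close: fully open they stand 13 mm farther back than shut.
Start: joints at [1.089, 0.591, 0.048, 1.609, -0.033, 0.943, -0.034], TCP at [274.162, -671.167, 231.302] pointing down, gripper open.
Joint ranges: [-2.69, 2.69], [-0.47, 2.24], [-1.27, 1.36], [0.19, 2.51], [-1.53, 4.68], [0.08, 2.07], [-3.09, 3.09]. Speed limits (rad/s): [2.57, 2.57, 3.14, 3.14, 3.14, 3.14, 3.14].

## Interface

Orientations are given as a unit quaternion [w, x, y, z].
In Python, from rig import sensors, capture, camera_model, order gives the robot as it stands.
- The arm moves only by the tool step_arm, never from a script. Its argument "moves" is a list of rows, each a list of 7 numbers: the shift along the tool's x, y, z in mm, then the turn, a rotation vector about the tool's x, y, z in degrees, then the closure, from 0 (fully open) to 1 (shut). A call has 1 to 12 rows; each row is the pose to reach, as a shift and turn from the pose commanded when the call began, along the tool's axes at that moment; what a row does not reach only later rows make up. A row lasts 1/12 s, in which the tool goes at most 41.7 mm and 7.16 degrees, less where a joint would pass 70% of its speed; a pose out of reach is approached as far as the arm can. A call with a gripper value outside its range is refused whole. The fingers move at their own pace and stop on an object; the grip force is fixed at half the most. Time passes only in rows, so rows that repeat a pose let the fingers close. It gives the time, the measured TCP pose, the force, the opening and the grip force at its end, in the units of the state.
- sensors.get_obs(): the state, without advancing time (a new reading comes with each control period).
- capture(name): name is "side" or "top" or "wrist"; returns the picture (480x640x3 uint8, red, green, blue); there is no depth.
- camera_model(name): a dict with "camera_matrix" (3x3 intrinsics, pixels), "k1" (the pictures are not rectified: a ray, as slopes to the right and down, at radius r is drawn at 1 + k1 r^2 times it, then the intrinsics apply), "rvec" (rotation vector, rad) and "tvec" (3), from world to camera coordinates, as OpenCV has them; the wrist camera has in their place "T_tool_cam" (4x4, takes a point from camera to tool coordinates, whose origin is the TCP and whose axes are the flange's). Camera axes: x right, y down, z forward; pixel columns grow to the right and rows downward; lengths in mm; the calibration is good to about 2 mm. A picture is of the moment at which its call begins: read the wrist's pose just before it. camera_model takes no time and is no camera call.
- order.hand_in(): hands the job in; it is judged then, once.
The state is a dict: "time_s": time; "joint_pos": joint angles; "dq": joint speeds; "joint_efforts": joint torques, N m; "ee_pos": TCP position; "tool_rot": TCP orientation; "force": force on the tool from outside, world axes, zero at the start; "torque": the same for the moment, N m; "finger_gap": finger opening in mm; "gripper_force": force on a finger pad.
Only numpy, scipy, OpenCV 4.12 (cv2) and the standard library are available. Lean on these libraries where they do the work, as an engineer would, in place of code of your own. Each camera call takes 0.05 s, during which the arm holds its last target. There are 200 camera calls.

## Working session

There is one attempt and no reset: what is moved stays moved. The work goes in short steps, Python scripts to look and compute and a tool call to move; the robot and the scene stay as the last step left them, time stands still between calls to the robot, and variables do not carry over. Pictures are saved under pics/ and viewed, at most 10 in all, crops included, and the job is handed in when it is done.

Besides the shell and the picture viewer there is one more tool, called as a command line: name --pt "numbers of a row" for each row, then --argument value for the rest. step_arm: Moves the arm, as the interface text tells. Its arguments: {"type":"object","properties":{"moves":{"type":"array","items":{"type":"array","items":{"type":"number"}}}},"required":["moves"]}

```bash
mkdir -p pics; ls; python3 - <<'E'
from rig import sensors,capture,camera_model
import cv2,numpy as np
np.set_printoptions(precision=3,suppress=True)
o=sensors.get_obs();print(o['time_s'],o['ee_pos'],o['tool_rot'],o['finger_gap'])
for n in('top','side'):
    im=capture(n);cv2.imwrite(f'pics/{n}0.png',im[:,:,::-1]);m=camera_model(n);print(n,m)
E
```

```text
pics
0.0 [ 273.857 -670.383  230.148] [-0.001  0.981  0.193 -0.   ] 85.3972001852515
top {'camera_matrix': array([[482.61 ,   0.   , 323.169],
       [  0.   , 482.61 , 237.557],
       [  0.   ,   0.   ,   1.   ]]), 'k1': 0.021329252373235845, 'rvec': array([ 2.211, -2.154,  0.083]), 'tvec': array([  40.279,  547.024, 1464.379])}
side {'camera_matrix': array([[582.829,   0.   , 325.954],
       [  0.   , 582.829, 239.265],
       [  0.   ,   0.   ,   1.   ]]), 'k1': -0.008770344896866364, 'rvec': array([ 0.91 , -2.571,  1.005]), 'tvec': array([ 475.281,  293.001, 1251.958])}
```

View pics/top0.png

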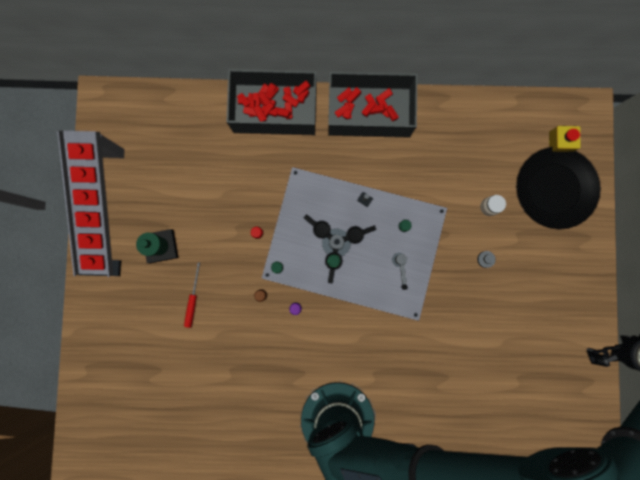

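View pics/side0.png

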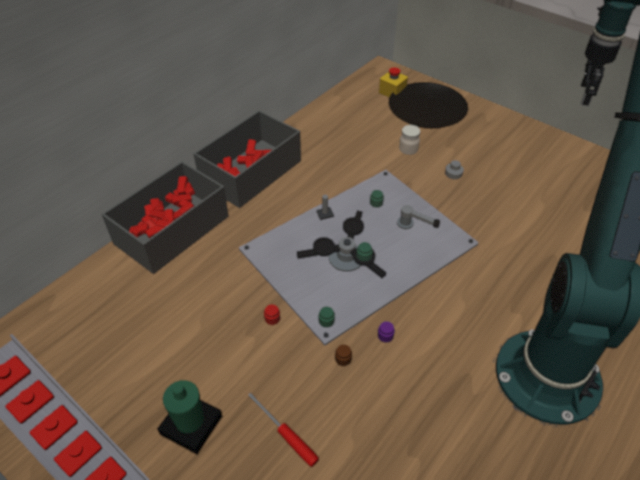

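The top view shows the wheel hub at (338,241), with the loaded arm running through the green part at (333,261) to its tip at (331,282). The empty arm tips are at (307,217) and (375,228), and the post is at about (365,199). The lever pivot is at (400,259) and its knob at (405,287).

There are three green candidates: (333,261), (405,225) and (278,267). Only (333,261) sits on a wheel arm, so it is the part; the other two stand on the plate as spares. I'll measure and enlarge that area.

```bash
cat > h.py <<'E'
import cv2,numpy as np
from rig import sensors,capture,camera_model
np.set_printoptions(precision=1,suppress=True)
def ray(n,uv,obs=None):
    m=camera_model(n);K=m['camera_matrix'];k=m['k1']
    d=np.array([k,0,0,0,0.])
    p=cv2.undistortPoints(np.array([[uv]],float),K,d)[0,0]
    v=np.array([p[0],p[1],1.])
    if n=='wrist':
        T=np.array(m['T_tool_cam']);w,x,y,z=obs['tool_rot']
        from scipy.spatial.transform import Rotation as R
        Rt=R.from_quat([x,y,z,w]).as_matrix()
        return Rt@T[:3,3]+np.array(obs['ee_pos']),Rt@T[:3,:3]@v
    Rm=cv2.Rodrigues(np.array(m['rvec']))[0]
    return -Rm.T@np.array(m['tvec']),Rm.T@v
def onz(n,uv,z,obs=None):
    o,d=ray(n,uv,obs);return o+d*(z-o[2])/d[2]
def blobs(mask,amin=20,amax=5000):
    n,l,s,c=cv2.connectedComponentsWithStats(mask.astype(np.uint8))
    return [(c[i],s[i]) for i in range(1,n) if amin<s[i,4]<amax]
def crop(im,x0,y0,x1,y1,f,name):
    cv2.imwrite(name,cv2.resize(im[y0:y1,x0:x1,::-1],None,fx=f,fy=f,interpolation=cv2.INTER_CUBIC))
E
python3 - <<'E'
from h import *
im=cv2.imread('pics/top0.png')[:,:,::-1].copy()
crop(im,255,160,455,310,4,'pics/c0.png')
hsv=cv2.cvtColor(im,cv2.COLOR_RGB2HSV)
roi=np.zeros(im.shape[:2],bool);roi[165:322,262:450]=1
print('green')
for c,s in blobs((hsv[...,0]>60)&(hsv[...,0]<95)&(hsv[...,1]>90)&roi,20): print(c,s)
print('black')
for c,s in blobs((im.max(2)<50)&roi,8): print(c,s)
for nm,uv,z in [('post',(365,199),80),('hub',(338,241),62),('loadtip',(331,282),55),('tipA',(307,217),55),('tipB',(375,228),55),('part',(333,261),102),('pivot',(400,259),66),('knob',(405,287),66),('spA',(405,225),48),('c1',(295,170),12),('c2',(443,210),12),('c3',(417,315),12),('c4',(266,275),12)]:
    print(nm,onz('top',uv,z))
E
```

```text
green
[404.7 225.4] [400 221  11  10  89]
[333.3 260.5] [327 254  14  14 148]
[276.5 267.1] [272 262  10  11  82]
black
[364.2 200.1] [359 195  12  10  59]
[320.1 228.1] [305 216  27  23 277]
[356.3 233.9] [343 227  32  16 278]
[333.1 263.3] [326 249  16  33 156]
[404.  286.5] [402 285   5   4  16]
post [659.4 -67.   80. ]
hub [533.5   9.7  62. ]
loadtip [410.8  27.5  55. ]
tipA [604.1 104.7  55. ]
tipB [ 576.1 -100.9   55. ]
part [472.3  24.  102. ]
pivot [ 484.4 -175.6   66. ]
knob [ 402.  -191.4   66. ]
spA [ 588.2 -192.1   48. ]
c1 [756.  147.9  12. ]
c2 [ 641.9 -315.4   12. ]
c3 [ 316.7 -238.2   12. ]
c4 [426.5 227.2  12. ]
```

View pics/c0.png

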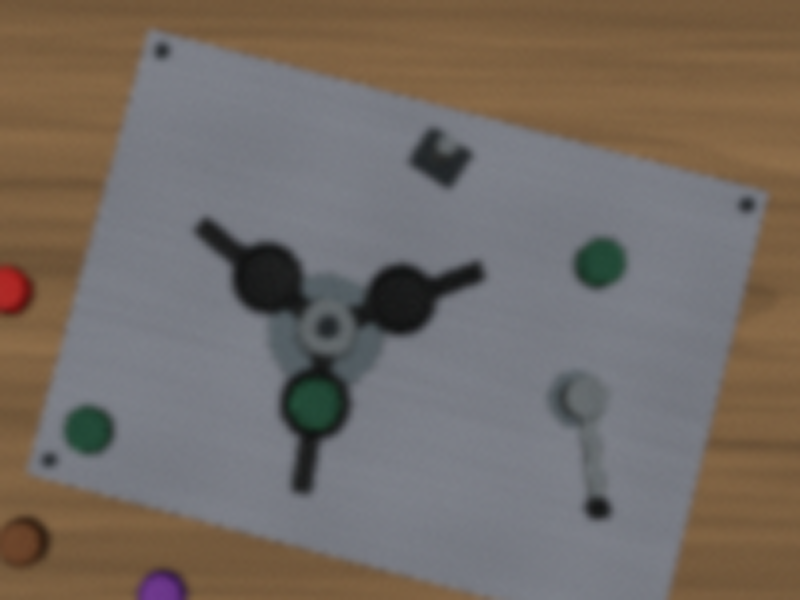

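Arm angles about the axis at roughly (531,12):
- Loaded arm: about 173°
- Arm B: about -68°
- Arm A: about 52°
- Post: about -32°

The wheel needs about +155° CCW. I'll push arm B round the far side, and first go above it with the fingers shut and the tool aligned to the world axes.

step_arm --pt "456 -427 -60 0 0 22.3 1" --pt "456 -427 -60 0 0 22.3 1" --pt "456 -427 -60 0 0 22.3 1" --pt "456 -427 -60 0 0 22.3 1" --pt "456 -427 -60 0 0 22.3 1" --pt "456 -427 -60 0 0 22.3 1" --pt "456 -427 -60 0 0 22.3 1" --pt "456 -427 -60 0 0 22.3 1" --pt "456 -427 -60 0 0 22.3 1" --pt "456 -427 -60 0 0 22.3 1" --pt "456 -427 -60 0 0 22.3 1" --pt "456 -427 -60 0 0 22.3 1"

```text
time_s: 1.1
ee_pos: [481.9, -216.8, 279.1]
tool_rot: [-0.0, 1.0, -0.001, -0.0]
force: [0.1, -0.3, -0.2]
finger_gap: 0.0
gripper_force: 0.0
```

step_arm --pt "52 -114 0 0 0 0 1" --pt "52 -114 0 0 0 0 1" --pt "52 -114 0 0 0 0 1" --pt "52 -114 0 0 0 0 1" --pt "52 -114 0 0 0 0 1" --pt "52 -114 0 0 0 0 1"

```text
time_s: 1.6
ee_pos: [533.4, -105.2, 278.7]
tool_rot: [0.0, 1.0, -0.0, -0.001]
force: [0.2, -1.5, -0.2]
finger_gap: -0.3
gripper_force: 0.0
```

```bash
python3 - <<'E'
from h import *
o=sensors.get_obs();im=capture('wrist');cv2.imwrite('pics/w1.png',im[:,:,::-1])
print(o['time_s'],o['ee_pos'],o['tool_rot'],o['joint_pos']);print(camera_model('wrist'))
E
```

```text
1.6 [ 533.4 -105.2  278.7] [ 0.  1. -0. -0.] [ 0.1  0.3  0.   2.  -0.   0.9 -1.4]
{'camera_matrix': array([[419.5,   0. , 321.1],
       [  0. , 419.5, 230. ],
       [  0. ,   0. ,   1. ]]), 'k1': 0.0012149370271366921, 'T_tool_cam': array([[   0. ,   -1. ,   -0.3,   64.5],
       [   1. ,    0. ,   -0. ,    0.6],
       [   0. ,   -0.3,    1. , -143.1],
       [   0. ,    0. ,    0. ,    1. ]])}
```

View pics/w1.png

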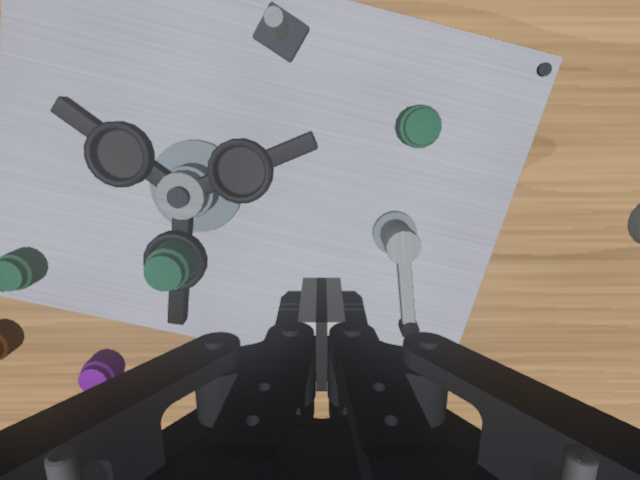

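The wrist view shows the post top at (273,16), the empty nest rims at (119,153) and (240,170), and arm B's tip at (314,140). Arm A's tip is at (58,104) and the loaded arm's tip at (178,320). The pivot is at (403,246), the knob at (410,327), spare A at (418,118) and the part top at (163,270).

```bash
python3 - <<'E'
from h import *
o=sensors.get_obs()
P={}
for nm,uv,z in [('post',(273,16),80),('rimA',(119,153),76),('rimB',(240,170),76),('tipA',(57,103),62),('tipB',(314,140),62),('tipL',(177,320),62),('part',(164,270),102),('pivot',(403,246),66),('knob',(410,327),66),('spA',(418,122),48),('spB',(12,272),48)]:
    P[nm]=onz('wrist',uv,z,o);print(nm,P[nm])
ax=(P['tipA']+P['tipB']+P['tipL'])[:2]/3
# axis from rims: equilateral apex
a,b=P['rimA'][:2],P['rimB'][:2];m=(a+b)/2;d=b-a
n=np.array([-d[1],d[0]]);print('|d|',np.linalg.norm(d))
c=[m+s*n/(2*3**.5) for s in(1,-1)]
print('axis',ax,c)
for c0 in [ax]+c:
  print([(k,round(float(np.degrees(np.arctan2(*(v[:2]-c0)[::-1]))),1),round(float(np.linalg.norm(v[:2]-c0)),1)) for k,v in P.items()])
l=(P['knob']-P['pivot'])[:2];print('lever',np.degrees(np.arctan2(l[1],l[0])),np.linalg.norm(l))
E
```

```text
post [670.  -71.5  80. ]
rimA [569.7  57.4  76. ]
rimB [555.7 -40.2  76. ]
tipA [609.2 109.8  62. ]
tipB [ 579. -101.   62.]
tipL [413.1  29.4  62. ]
part [478.2  20.6 102. ]
pivot [ 486.9 -179.4   66. ]
knob [ 407.4 -189.8   66. ]
spA [ 593.2 -190.6   48. ]
spB [456.4 186.4  48. ]
|d| 98.66537051277115
axis [533.8  12.7] [array([590.9,   4.6]), array([534.5,  12.7])]
[('post', -31.7, 160.2), ('rimA', 51.2, 57.4), ('rimB', -67.5, 57.3), ('tipA', 52.1, 122.9), ('tipB', -68.3, 122.3), ('tipL', 172.1, 121.8), ('part', 171.9, 56.1), ('pivot', -103.7, 197.7), ('knob', -122.0, 238.7), ('spA', -73.7, 211.8), ('spB', 114.0, 190.2)]
[('post', -43.9, 109.7), ('rimA', 111.8, 57.0), ('rimB', -128.2, 57.0), ('tipA', 80.1, 106.8), ('tipB', -96.5, 106.2), ('tipL', 172.1, 179.5), ('part', 171.9, 113.8), ('pivot', -119.5, 211.3), ('knob', -133.4, 267.3), ('spA', -89.3, 195.2), ('spB', 126.5, 226.2)]
[('post', -31.9, 159.5), ('rimA', 51.8, 57.0), ('rimB', -68.2, 57.0), ('tipA', 52.4, 122.5), ('tipB', -68.6, 122.0), ('tipL', 172.2, 122.5), ('part', 172.0, 56.9), ('pivot', -103.9, 197.9), ('knob', -122.1, 239.0), ('spA', -73.9, 211.5), ('spB', 114.2, 190.5)]
lever -172.55369382864063 80.1108395907677
```

The axis is at (534,12.7). Arm B is at -68° and the post at -31.8°, so arm B has to end at about +88.2°. I'll descend on arm B's clockwise side.

step_arm --pt "4 -8 40 0 0 0 1" --pt "4 -8 80 0 0 0 1" --pt "4 -8 120 0 0 0 1" --pt "4 -8 160 0 0 0 1" --pt "4 -8 195 0 0 0 1" --pt "4 -8 215 0 0 0 1" --pt "4 -8 225 0 0 0 1" --pt "4 -8 229 0 0 0 1" --pt "4 -8 229 0 0 0 1"

```text
time_s: 2.4
ee_pos: [537.7, -98.3, 49.9]
tool_rot: [0.0, 1.0, -0.002, -0.0]
force: [-0.2, -0.9, -0.4]
finger_gap: 0.2
gripper_force: 0.0
```

```bash
cat >> h.py <<'E'
def arc(c,r,a0,a1,n,p0=None):
    "rows of tool shift x,y (tool y = -world y) along an arc, from p0"
    a=np.radians(np.linspace(a0,a1,n+1));p=np.c_[c[0]+r*np.cos(a),c[1]+r*np.sin(a)]
    p0=p[0] if p0 is None else np.array(p0[:2])
    print('from',p0,[[round(float(q[0]-p0[0])),round(float(p0[1]-q[1]))] for q in p[1:]])
E
python3 - <<'E'
from h import *
o=sensors.get_obs();print(o['ee_pos'],o['force'])
c=(534,12.7)
for a in range(-88,64,36): arc(c,110,a,a+36,12)
E
```

```text
[537.7 -98.3  49.9] [-0.2 -0.9 -0.4]
from [537.8 -97.2] [[6, 0], [11, -1], [17, -2], [23, -3], [28, -5], [34, -7], [39, -9], [44, -11], [49, -14], [54, -17], [59, -20], [64, -23]]
from [601.7 -74. ] [[4, -4], [9, -8], [13, -12], [17, -16], [20, -20], [23, -25], [27, -30], [29, -35], [32, -40], [34, -45], [36, -51], [38, -56]]
from [639.7 -17.6] [[1, -6], [3, -11], [3, -17], [4, -23], [4, -28], [4, -34], [4, -40], [3, -46], [2, -51], [1, -57], [-1, -62], [-2, -68]]
from [637.4  50.3] [[-2, -5], [-4, -11], [-7, -16], [-10, -21], [-13, -25], [-17, -30], [-20, -35], [-24, -39], [-28, -43], [-33, -47], [-37, -50], [-42, -54]]
from [595.5 103.9] [[-5, -3], [-10, -6], [-15, -8], [-20, -11], [-26, -13], [-31, -15], [-37, -16], [-42, -17], [-48, -18], [-54, -19], [-60, -19], [-65, -19]]
```

step_arm --pt "6 0 0 0 0 0 1" --pt "11 -1 0 0 0 0 1" --pt "17 -2 0 0 0 0 1" --pt "23 -3 0 0 0 0 1" --pt "28 -5 0 0 0 0 1" --pt "34 -7 0 0 0 0 1" --pt "39 -9 0 0 0 0 1" --pt "44 -11 0 0 0 0 1" --pt "49 -14 0 0 0 0 1" --pt "54 -17 0 0 0 0 1" --pt "59 -20 0 0 0 0 1" --pt "64 -23 0 0 0 0 1"

```text
time_s: 3.4
ee_pos: [602.2, -73.6, 49.9]
tool_rot: [0.0, 1.0, -0.001, -0.0]
force: [-1.3, 0.3, -0.2]
finger_gap: 0.2
gripper_force: 0.7
```

step_arm --pt "4 -4 0 0 0 0 1" --pt "9 -8 0 0 0 0 1" --pt "13 -12 0 0 0 0 1" --pt "17 -16 0 0 0 0 1" --pt "20 -20 0 0 0 0 1" --pt "23 -25 0 0 0 0 1" --pt "27 -30 0 0 0 0 1" --pt "29 -35 0 0 0 0 1" --pt "32 -40 0 0 0 0 1" --pt "34 -45 0 0 0 0 1" --pt "36 -51 0 0 0 0 1" --pt "38 -56 0 0 0 0 1"

```text
time_s: 4.4
ee_pos: [640.3, -17.4, 50.1]
tool_rot: [-0.0, 1.0, -0.001, 0.0]
force: [-2.1, -1.2, -0.4]
finger_gap: -0.3
gripper_force: 0.7
```

```bash
python3 - <<'E'
from h import *
o=sensors.get_obs();im=capture('wrist');cv2.imwrite('pics/w2.png',im[:,:,::-1]);im=capture('top');crop(im,255,160,455,310,4,'pics/t2.png')
print(o['ee_pos'],o['force'])
E
```

```text
[640.3 -17.4  50.1] [-2.1 -1.2 -0.4]
```

View pics/t2.png

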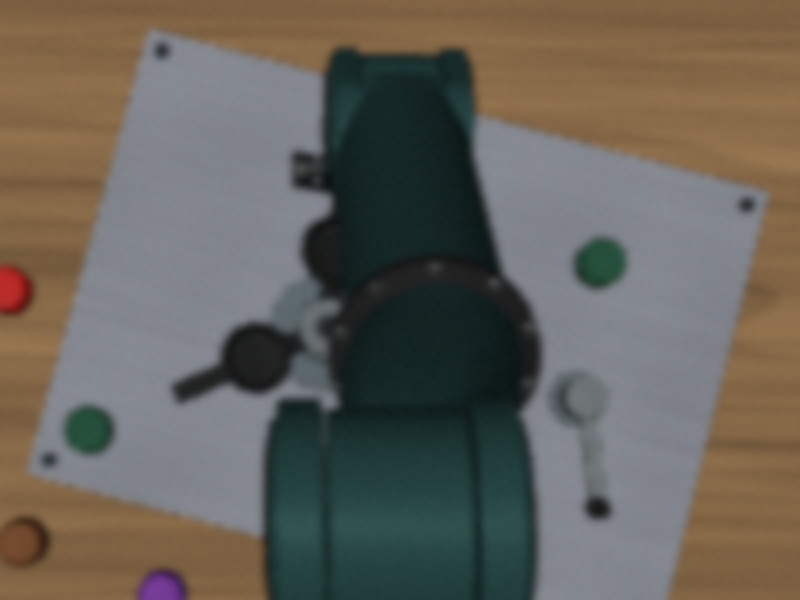

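The top view has the forearm over the wheel, but arm A's tip is visible at crop (180,393), so the wheel has turned about 63° as planned. Everything else is undisturbed, so I'll continue.

step_arm --pt "1 -6 0 0 0 0 1" --pt "3 -11 0 0 0 0 1" --pt "3 -17 0 0 0 0 1" --pt "4 -23 0 0 0 0 1" --pt "4 -28 0 0 0 0 1" --pt "4 -34 0 0 0 0 1" --pt "4 -40 0 0 0 0 1" --pt "3 -46 0 0 0 0 1" --pt "2 -51 0 0 0 0 1" --pt "1 -57 0 0 0 0 1" --pt "-1 -62 0 0 0 0 1" --pt "-2 -68 0 0 0 0 1"

```text
time_s: 5.5
ee_pos: [638.0, 50.2, 50.1]
tool_rot: [0.0, 1.0, -0.001, 0.0]
force: [-0.1, -2.8, 0.5]
finger_gap: 0.2
gripper_force: 0.7
```

step_arm --pt "-2 -5 0 0 0 0 1" --pt "-4 -11 0 0 0 0 1" --pt "-7 -16 0 0 0 0 1" --pt "-10 -21 0 0 0 0 1" --pt "-13 -25 0 0 0 0 1" --pt "-17 -30 0 0 0 0 1" --pt "-20 -35 0 0 0 0 1" --pt "-24 -39 0 0 0 0 1" --pt "-28 -43 0 0 0 0 1" --pt "-33 -47 0 0 0 0 1" --pt "-37 -50 0 0 0 0 1" --pt "-42 -54 0 0 0 0 1"

```text
time_s: 6.5
ee_pos: [596.1, 104.1, 50.2]
tool_rot: [0.0, 1.0, -0.001, 0.0]
force: [0.6, -2.7, 0.1]
finger_gap: 0.1
gripper_force: 0.8
```

Arm B is at about 68° now. I'll push on to about 83°, then back off and raise to measure.

step_arm --pt "-5 -3 0 0 0 0 1" --pt "-10 -6 0 0 0 0 1" --pt "-15 -8 0 0 0 0 1" --pt "-20 -11 0 0 0 0 1" --pt "-26 -13 0 0 0 0 1" --pt "-26 -13 0 0 0 0 1" --pt "-16 -11 0 0 0 0 1" --pt "0 -8 0 0 0 0 1" --pt "0 -8 -40 0 0 0 1" --pt "0 -8 -80 0 0 0 1" --pt "0 -8 -120 0 0 0 1" --pt "0 -8 -160 0 0 0 1"

```text
time_s: 7.5
ee_pos: [596.7, 111.9, 211.5]
tool_rot: [-0.0, 1.0, -0.001, -0.0]
force: [1.3, -0.3, -0.3]
finger_gap: 0.1
gripper_force: 0.0
```

step_arm --pt "-20 35 -30 0 0 0 1" --pt "-40 70 -60 0 0 0 1" --pt "-60 100 -75 0 0 0 1" --pt "-60 100 -75 0 0 0 1" --pt "-60 100 -75 0 0 0 1"

```text
time_s: 7.92
ee_pos: [535.8, 7.7, 287.5]
tool_rot: [0.0, 1.0, -0.004, 0.002]
force: [0.0, -0.5, 0.8]
finger_gap: -0.1
gripper_force: 0.0
```

```bash
python3 - <<'E'
from h import *
o=sensors.get_obs();im=capture('wrist');cv2.imwrite('pics/w3.png',im[:,:,::-1])
import json;json.dump([list(map(float,o['ee_pos'])),list(map(float,o['tool_rot']))],open('w3.json','w'))
print(o['time_s'],o['ee_pos'],o['force'])
E
```

```text
7.9167 [535.8   7.7 287.5] [ 0.  -0.5  0.8]
```

View pics/w3.png

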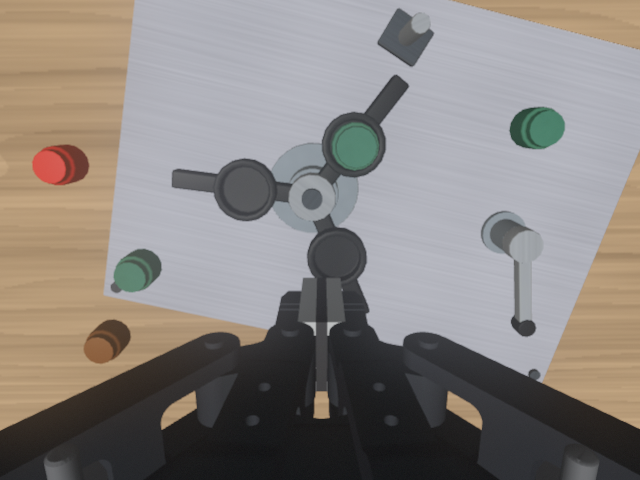

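The wrist view shows the part seated at (355,147), the loaded arm's tip at (400,83), the post top at (421,22), and the rims at (245,189), (337,256) and (354,146). Arm B's tip is at (173,179).

```bash
cat > ang.py <<'E'
from h import *
import json,sys
def ang(f,pts,c=None):
    p,q=json.load(open(f));o=dict(ee_pos=p,tool_rot=q)
    P={k:onz('wrist',uv,z,o)[:2] for k,(uv,z) in pts.items()}
    if c is None:
        c=(P['rimA']+P['rimB']+P['rimL'])/3
    print('axis',c)
    for k,v in P.items():
        d=v-c;print(k,v,'ang %.1f r %.1f'%(np.degrees(np.arctan2(d[1],d[0])),np.hypot(*d)))
E
python3 - <<'E'
from ang import *
im=cv2.imread('pics/w3.png');g=cv2.cvtColor(im,cv2.COLOR_BGR2GRAY)
pts=dict(rimA=((337,256),76),rimB=((245,189),76),rimL=((354,145),76),tipL=((400,82),62),tipB=((173,179),62),post=((421,22),80),part=((355,147),102))
ang('w3.json',pts);ang('w3.json',pts,np.array([534.2,12.7]))
E
```

```text
axis [534.2  15.1]
rimA [481.7  -6.5] ang -157.7 r 56.8
rimB [542.4  72.1] ang 81.8 r 57.6
rimL [578.5 -20.4] ang -38.7 r 56.8
tipL [628.8 -59.1] ang -38.1 r 120.2
tipB [549.5 137.6] ang 82.9 r 123.5
post [670.7 -70.2] ang -32.0 r 160.9
part [578.6 -19.2] ang -37.7 r 56.1
axis [534.2  12.7]
rimA [481.7  -6.5] ang -159.9 r 55.9
rimB [542.4  72.1] ang 82.1 r 60.0
rimL [578.5 -20.4] ang -36.8 r 55.3
tipL [628.8 -59.1] ang -37.2 r 118.8
tipB [549.5 137.6] ang 83.0 r 125.9
post [670.7 -70.2] ang -31.3 r 159.7
part [578.6 -19.2] ang -35.7 r 54.7
```

In this view the loaded arm is at about -38.2° and the post at -32.0°, so it needs about 6° more. I'll descend behind arm B again and push to α≈77.2°.

step_arm --pt "13 -26 20 0 0 0 1" --pt "26 -53 40 0 0 0 1" --pt "39 -79 60 0 0 0 1" --pt "54 -105 80 0 0 0 1" --pt "54 -105 115 0 0 0 1" --pt "54 -105 150 0 0 0 1" --pt "54 -105 185 0 0 0 1" --pt "54 -105 215 0 0 0 1" --pt "54 -105 230 0 0 0 1" --pt "54 -105 237 0 0 0 1" --pt "54 -105 237 0 0 0 1"

```text
time_s: 8.88
ee_pos: [589.0, 118.5, 45.1]
tool_rot: [-0.0, 1.0, 0.0, -0.002]
force: [-0.6, 0.5, -0.5]
finger_gap: 0.1
gripper_force: 0.0
```

step_arm --pt "-4 0 -4 0 0 0 1" --pt "-8 0 -4 0 0 0 1" --pt "-12 0 -4 0 0 0 1" --pt "-15 0 -4 0 0 0 1" --pt "-18 0 -4 0 0 0 1" --pt "-21 -1 -4 0 0 0 1" --pt "-23 -1 -4 0 0 0 1" --pt "-25 -1 -4 0 0 0 1" --pt "-27 -1 -4 0 0 0 1" --pt "-29 -2 -4 0 0 0 1" --pt "-30 -2 -4 0 0 0 1" --pt "-30 -2 -4 0 0 0 1"

```text
time_s: 9.88
ee_pos: [560.1, 119.2, 52.1]
tool_rot: [-0.0, 1.0, -0.001, -0.0]
force: [0.5, 0.9, 0.7]
finger_gap: -0.1
gripper_force: 0.5
```

step_arm --pt "8 0 0 0 0 0 1" --pt "18 0 0 0 0 0 1" --pt "26 0 0 0 0 0 1" --pt "26 0 -35 0 0 0 1" --pt "26 0 -75 0 0 0 1" --pt "26 0 -115 0 0 0 1" --pt "26 0 -155 0 0 0 1" --pt "0 40 -190 0 0 0 1" --pt "-10 80 -220 0 0 0 1" --pt "-20 110 -237 0 0 0 1" --pt "-20 110 -237 0 0 0 1" --pt "-20 110 -237 0 0 0 1"

```text
time_s: 10.88
ee_pos: [540.8, 2.8, 292.4]
tool_rot: [0.001, 1.0, -0.005, 0.002]
force: [0.2, -0.3, -0.3]
finger_gap: -0.0
gripper_force: 0.0
```

step_arm --pt "0 0 0 0 0 0 1" --pt "0 0 0 0 0 0 1" --pt "0 0 0 0 0 0 1"

```text
time_s: 11.13
ee_pos: [540.2, 10.8, 288.0]
tool_rot: [-0.0, 1.0, 0.001, -0.001]
force: [-0.1, 0.3, 0.4]
finger_gap: 0.1
gripper_force: 0.0
```

```bash
python3 - <<'E'
from h import *
o=sensors.get_obs();im=capture('wrist');crop(im,160,0,480,240,2.5,'pics/w4.png')
import json;json.dump([list(map(float,o['ee_pos'])),list(map(float,o['tool_rot']))],open('w4.json','w'))
cv2.imwrite('pics/w4full.png',im[:,:,::-1]);print(o['time_s'],o['ee_pos'],o['force'])
E
```

```text
11.1333 [540.2  10.8 288. ] [-0.1  0.3  0.4]
```

View pics/w4.png

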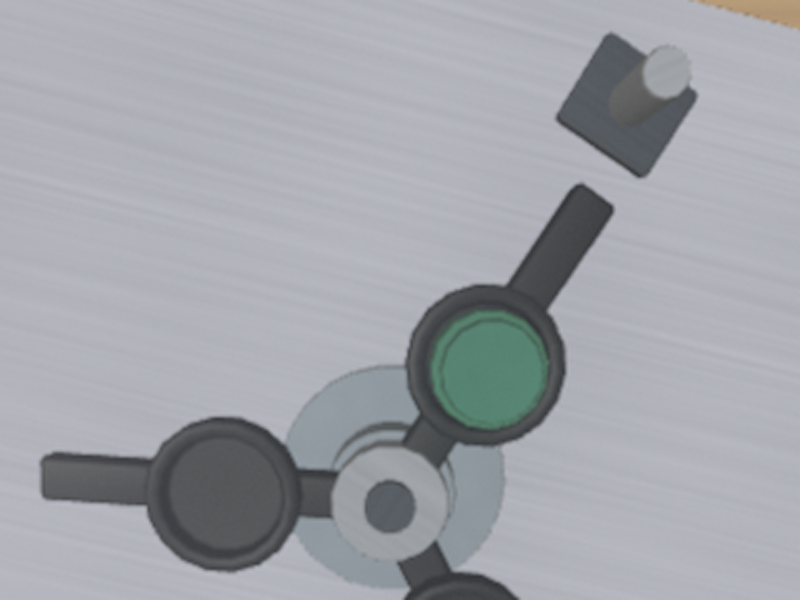

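The crop shows the rims at (485,364) and (224,493), the arm tips at (597,197) and (42,476), the post top at (667,73) and the part seated at (490,370).

```bash
python3 - <<'E'
from ang import *
f=lambda u,v:(160+u/2.5-.3,v/2.5-.3)
pts=dict(rimB=(f(224,493),76),rimL=(f(485,364),76),tipL=(f(597,197),62),tipB=(f(42,476),62),post=(f(667,73),80),part=(f(490,370),102),foot=(f(628,106),22))
p,q=json.load(open('w4.json'));o=dict(ee_pos=p,tool_rot=q)
def ax(k,l):
    a,b=[onz('wrist',*pts[x],o)[:2] if 0 else onz('wrist',pts[x][0],pts[x][1],o)[:2] for x in(k,l)]
    d=b-a;n=np.array([-d[1],d[0]]);c=[(a+b)/2+s*n/(2*3**.5) for s in(1,-1)]
    return min(c,key=lambda z:abs(z-[534,13]).sum())
for k,l in(('rimB','rimL'),('tipB','tipL')): ang('w4.json',pts,ax(k,l))
E
```

```text
axis [534.5  15.4]
rimB [538.2  72.3] ang 86.2 r 57.1
rimL [581.9 -16.3] ang -33.8 r 57.1
tipL [635.5 -53.4] ang -34.2 r 122.2
tipB [541.6 139.2] ang 86.7 r 124.1
post [669.9 -69.9] ang -32.2 r 160.1
part [581.8 -16. ] ang -33.5 r 56.8
foot [669.7 -69.9] ang -32.2 r 159.9
axis [532.9  15.8]
rimB [538.2  72.3] ang 84.7 r 56.8
rimL [581.9 -16.3] ang -33.3 r 58.6
tipL [635.5 -53.4] ang -34.0 r 123.7
tipB [541.6 139.2] ang 86.0 r 123.7
post [669.9 -69.9] ang -32.0 r 161.6
part [581.8 -16. ] ang -33.1 r 58.3
foot [669.7 -69.9] ang -32.1 r 161.4
```

The loaded arm is at about -33.7° and the post at -32.1°, so about 1.6° (3 mm) remains. I'll give it one more small nudge.

step_arm --pt "13 -26 20 0 0 0 1" --pt "26 -53 40 0 0 0 1" --pt "39 -79 60 0 0 0 1" --pt "46 -108 80 0 0 0 1" --pt "46 -108 115 0 0 0 1" --pt "46 -108 150 0 0 0 1" --pt "46 -108 185 0 0 0 1" --pt "46 -108 215 0 0 0 1" --pt "46 -108 230 0 0 0 1" --pt "46 -108 237 0 0 0 1" --pt "46 -108 237 0 0 0 1" --pt "46 -108 237 0 0 0 1"

```text
time_s: 12.18
ee_pos: [586.5, 117.8, 51.9]
tool_rot: [-0.0, 1.0, -0.0, -0.0]
force: [0.9, -0.5, 0.1]
finger_gap: -0.2
gripper_force: 0.0
```

step_arm --pt "-4 0 1 0 0 0 1" --pt "-8 0 1 0 0 0 1" --pt "-12 0 1 0 0 0 1" --pt "-16 0 1 0 0 0 1" --pt "-19 0 1 0 0 0 1" --pt "-22 -1 1 0 0 0 1" --pt "-24 -1 1 0 0 0 1" --pt "-26 -1 1 0 0 0 1" --pt "-28 -2 1 0 0 0 1" --pt "-29 -2 1 0 0 0 1" --pt "-29.5 -2 1 0 0 0 1" --pt "-29.5 -2 1 0 0 0 1"

```text
time_s: 13.18
ee_pos: [557.3, 119.0, 51.2]
tool_rot: [-0.0, 1.0, -0.001, 0.0]
force: [0.2, 0.1, 1.6]
finger_gap: -0.3
gripper_force: 0.6
```

step_arm --pt "8 0 0 0 0 0 1" --pt "18 0 0 0 0 0 1" --pt "26 0 0 0 0 0 1" --pt "26 0 -35 0 0 0 1" --pt "26 0 -75 0 0 0 1" --pt "26 0 -115 0 0 0 1" --pt "26 0 -155 0 0 0 1" --pt "0 40 -190 0 0 0 1" --pt "-10 80 -220 0 0 0 1" --pt "-20 110 -237 0 0 0 1" --pt "-20 110 -237 0 0 0 1" --pt "-20 110 -237 0 0 0 1"

```text
time_s: 14.18
ee_pos: [537.4, 3.2, 291.5]
tool_rot: [0.001, 1.0, -0.005, 0.003]
force: [0.6, -0.7, -0.7]
finger_gap: 0.4
gripper_force: 0.0
```

step_arm --pt "0 0 0 0 0 0 1" --pt "0 0 0 0 0 0 1" --pt "0 0 0 0 0 0 1"

```text
time_s: 14.43
ee_pos: [536.7, 10.9, 287.1]
tool_rot: [-0.0, 1.0, 0.001, -0.001]
force: [0.3, -0.2, -0.3]
finger_gap: 0.1
gripper_force: 0.0
```

```bash
python3 - <<'E'
from h import *
o=sensors.get_obs();im=capture('wrist');crop(im,160,0,480,240,2.5,'pics/w5.png')
import json;json.dump([list(map(float,o['ee_pos'])),list(map(float,o['tool_rot']))],open('w5.json','w'))
print(o['time_s'],o['ee_pos'],o['force'])
E
```

```text
14.4333 [536.7  10.9 287.1] [ 0.3 -0.2 -0.3]
```

View pics/w5.png

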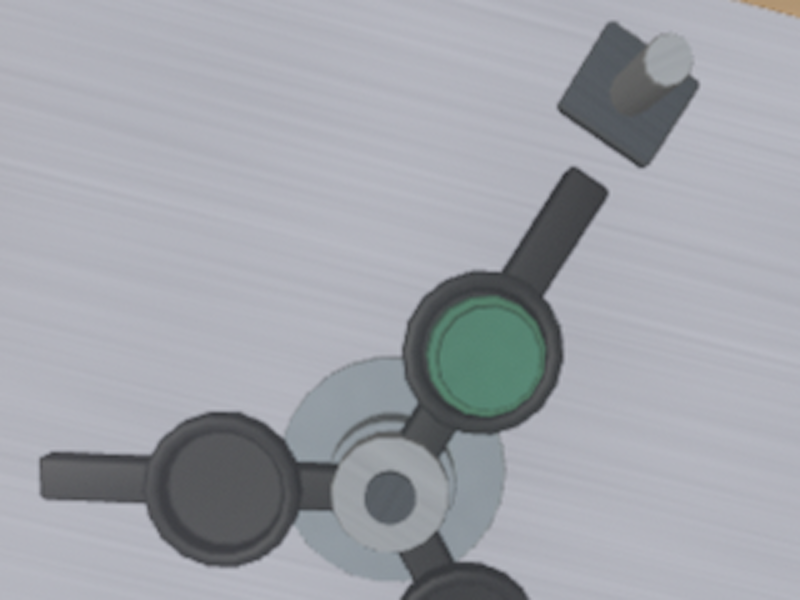

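The crop shows the rims at (482,352) and (222,488), the arm tips at (590,180) and (41,476), the post top at (668,60) and the foot's centre at (628,95). The part is still seated.

```bash
python3 - <<'E'
from ang import *
f=lambda u,v:(160+u/2.5-.3,v/2.5-.3)
pts=dict(rimB=(f(222.5,488.5),76),rimL=(f(482.5,352),76),tipL=(f(590,180),62),tipB=(f(41,476),62),post=(f(668,60),80),part=(f(487,355),102),foot=(f(628,95),22))
p,q=json.load(open('w5.json'));o=dict(ee_pos=p,tool_rot=q)
def ax(k,l):
    a,b=[onz('wrist',pts[x][0],pts[x][1],o)[:2] for x in(k,l)]
    d=b-a;n=np.array([-d[1],d[0]]);c=[(a+b)/2+s*n/(2*3**.5) for s in(1,-1)]
    return min(c,key=lambda z:abs(z-[534,13]).sum())
for k,l in(('rimB','rimL'),('tipB','tipL')): ang('w5.json',pts,ax(k,l))
im=cv2.imread('pics/w3.png')
# lever
p,q=json.load(open('w3.json'));o=dict(ee_pos=p,tool_rot=q)
print(onz('wrist',(526,246),66,o),onz('wrist',(525,327),66,o))
E
```

```text
axis [534.1  15.4]
rimB [536.5  72.7] ang 87.6 r 57.3
rimL [582.4 -15.3] ang -32.4 r 57.3
tipL [637.3 -50.6] ang -32.6 r 122.5
tipB [538.3 139.3] ang 88.0 r 124.0
post [670.  -69.7] ang -32.1 r 160.4
part [582.9 -14.8] ang -31.8 r 57.5
foot [669.8 -69.4] ang -32.0 r 160.1
axis [533.   15.8]
rimB [536.5  72.7] ang 86.4 r 57.0
rimL [582.4 -15.3] ang -32.2 r 58.4
tipL [637.3 -50.6] ang -32.5 r 123.6
tipB [538.3 139.3] ang 87.5 r 123.6
post [670.  -69.7] ang -32.0 r 161.5
part [582.9 -14.8] ang -31.5 r 58.6
foot [669.8 -69.4] ang -31.9 r 161.2
[ 486.6 -178.6   66. ] [ 405.4 -187.1   66. ]
```

The wheel is aligned to within about 0.4°. For the lever, the pivot is at (486.7,-179) and it points at -173.3°. I'll descend on its clockwise side at about (421,-141).

step_arm --pt "-20 25 0 0 0 0 1" --pt "-40 52 0 0 0 0 1" --pt "-60 80 0 0 0 0 1" --pt "-85 110 0 0 0 0 1" --pt "-105 138 0 0 0 0 1" --pt "-116 152 0 0 0 0 1" --pt "-116 152 20 0 0 0 1" --pt "-116 152 55 0 0 0 1" --pt "-116 152 90 0 0 0 1" --pt "-116 152 125 0 0 0 1" --pt "-116 152 150 0 0 0 1" --pt "-116 152 160 0 0 0 1"

```text
time_s: 15.48
ee_pos: [418.7, -141.0, 124.3]
tool_rot: [-0.001, 1.0, 0.001, -0.004]
force: [-0.3, -0.1, -0.2]
finger_gap: -0.0
gripper_force: 0.0
```

step_arm --pt "0 0 20 0 0 0 1" --pt "0 0 45 0 0 0 1" --pt "0 0 63 0 0 0 1" --pt "0 0 72 0 0 0 1" --pt "0 0 75 0 0 0 1" --pt "0 0 75 0 0 0 1"

```text
time_s: 15.98
ee_pos: [420.4, -142.2, 52.3]
tool_rot: [-0.0, 1.0, -0.0, -0.001]
force: [0.4, -0.7, -0.4]
finger_gap: 0.5
gripper_force: 0.0
```

```bash
python3 - <<'E'
from h import *
o=sensors.get_obs();print(o['time_s'],o['ee_pos'],o['force'])
c=(486.7,-179)
arc(c,75.6,150,198,12,o['ee_pos'])
arc(c,75.6,198,240,12)
arc(c,75.6,240,264,12)
E
```

```text
15.9833 [ 420.4 -142.2   52.3] [ 0.4 -0.7 -0.4]
from [ 420.4 -142.2] [[-2, 4], [-4, 8], [-6, 13], [-7, 19], [-8, 24], [-9, 29], [-9, 34], [-9, 39], [-9, 45], [-8, 50], [-7, 55], [-6, 60]]
from [ 414.8 -202.4] [[2, 4], [3, 9], [5, 13], [8, 17], [10, 21], [13, 24], [16, 28], [19, 31], [23, 34], [26, 37], [30, 40], [34, 42]]
from [ 448.9 -244.5] [[2, 1], [5, 2], [7, 4], [9, 5], [12, 6], [14, 6], [17, 7], [20, 8], [22, 8], [25, 9], [27, 9], [30, 10]]
```

step_arm --pt "-2 4 1 0 0 0 1" --pt "-4 8 1 0 0 0 1" --pt "-6 13 1 0 0 0 1" --pt "-7 19 1 0 0 0 1" --pt "-8 24 1 0 0 0 1" --pt "-9 29 1 0 0 0 1" --pt "-9 34 1 0 0 0 1" --pt "-9 39 1 0 0 0 1" --pt "-9 45 1 0 0 0 1" --pt "-8 50 1 0 0 0 1" --pt "-7 55 1 0 0 0 1" --pt "-6 60 1 0 0 0 1"

```text
time_s: 16.98
ee_pos: [414.5, -203.0, 52.0]
tool_rot: [-0.0, 1.0, -0.001, -0.0]
force: [1.4, 3.3, -0.1]
finger_gap: -0.0
gripper_force: 1.5
```

step_arm --pt "2 4 0 0 0 0 1" --pt "3 9 0 0 0 0 1" --pt "5 13 0 0 0 0 1" --pt "8 17 0 0 0 0 1" --pt "10 21 0 0 0 0 1" --pt "13 24 0 0 0 0 1" --pt "16 28 0 0 0 0 1" --pt "19 31 0 0 0 0 1" --pt "23 34 0 0 0 0 1" --pt "26 37 0 0 0 0 1" --pt "30 40 0 0 0 0 1" --pt "34 42 0 0 0 0 1"

```text
time_s: 17.98
ee_pos: [448.2, -245.1, 52.0]
tool_rot: [-0.0, 1.0, -0.001, -0.0]
force: [-1.5, 1.5, -0.0]
finger_gap: -0.2
gripper_force: 1.2
```

Now slow steps toward the stop, watching the force.

step_arm --pt "2 1 0 0 0 0 1" --pt "3 1.5 0 0 0 0 1" --pt "5 2 0 0 0 0 1" --pt "6 3 0 0 0 0 1" --pt "7 4 0 0 0 0 1" --pt "8 4.5 0 0 0 0 1" --pt "9 5 0 0 0 0 1" --pt "9 5 0 0 0 0 1"

```text
time_s: 18.65
ee_pos: [457.5, -249.7, 52.1]
tool_rot: [-0.0, 1.0, -0.0, 0.0]
force: [-1.0, 2.2, -0.9]
finger_gap: 0.0
gripper_force: 1.1
```

step_arm --pt "1 0 0 0 0 0 1" --pt "2 0.5 0 0 0 0 1" --pt "3 1 0 0 0 0 1" --pt "4 1 0 0 0 0 1" --pt "4 1 0 0 0 0 1"

```text
time_s: 19.07
ee_pos: [461.6, -251.5, 52.2]
tool_rot: [0.0, 1.0, -0.001, 0.0]
force: [-2.0, 1.9, -0.3]
finger_gap: -0.2
gripper_force: 0.7
```

step_arm --pt "1 0 0 0 0 0 1" --pt "2 0.5 0 0 0 0 1" --pt "3 1 0 0 0 0 1" --pt "4 1 0 0 0 0 1" --pt "4 1 0 0 0 0 1"

```text
time_s: 19.48
ee_pos: [462.8, -251.6, 51.9]
tool_rot: [-0.001, 1.0, -0.001, -0.002]
force: [-5.6, 0.3, 2.5]
finger_gap: 0.1
gripper_force: 2.7
```

step_arm --pt "1 0 0 0 0 0 1" --pt "2 0 0 0 0 0 1" --pt "2 0 0 0 0 0 1" --pt "2 0 0 0 0 0 1"

```text
time_s: 19.82
ee_pos: [463.0, -251.6, 51.8]
tool_rot: [-0.001, 1.0, -0.002, -0.004]
force: [-8.0, 1.8, 3.7]
finger_gap: 0.1
gripper_force: 3.7
```

The lever is at its end stop: force is rising with no motion. I'll retreat, raise and check.

step_arm --pt "-8 -1 0 0 0 0 1" --pt "-18 -3 0 0 0 0 1" --pt "-30 -5 0 0 0 0 1" --pt "-30 -5 -30 0 0 0 1" --pt "-30 -5 -70 0 0 0 1" --pt "-30 -5 -110 0 0 0 1" --pt "-30 -5 -150 0 0 0 1" --pt "-30 -5 -190 0 0 0 1" --pt "-10 -40 -225 0 0 0 1" --pt "10 -75 -240 0 0 0 1" --pt "30 -110 -240 0 0 0 1" --pt "50 -145 -240 0 0 0 1"

```text
time_s: 20.82
ee_pos: [514.7, -114.1, 294.6]
tool_rot: [0.001, 1.0, -0.002, 0.004]
force: [0.7, 0.5, 0.3]
finger_gap: 0.0
gripper_force: 0.0
```

step_arm --pt "0 0 0 0 0 0 1" --pt "0 0 0 0 0 0 1" --pt "0 0 0 0 0 0 1"

```text
time_s: 21.07
ee_pos: [512.4, -115.0, 291.6]
tool_rot: [0.0, 1.0, -0.001, -0.0]
force: [-0.6, -1.2, 0.6]
finger_gap: 0.0
gripper_force: 0.0
```

```bash
python3 - <<'E'
from h import *
o=sensors.get_obs();im=capture('wrist');cv2.imwrite('pics/w6.png',im[:,:,::-1])
import json;json.dump([list(map(float,o['ee_pos'])),list(map(float,o['tool_rot']))],open('w6.json','w'))
print(o['time_s'],o['ee_pos'],o['force'])
E
```

```text
21.0667 [ 512.4 -115.   291.6] [-0.6 -1.2  0.6]
```

View pics/w6.png

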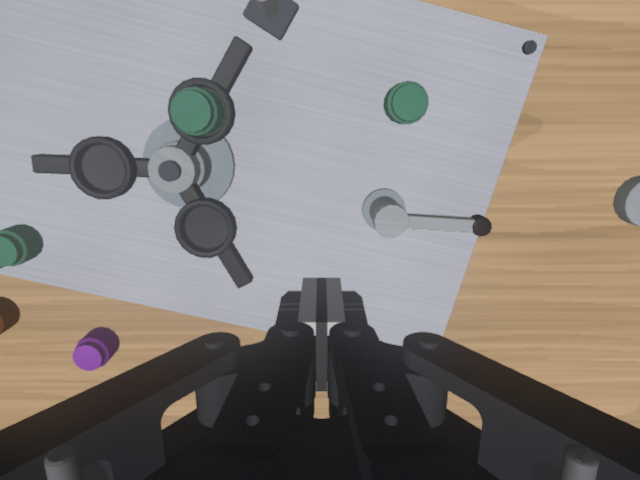

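The final wrist view shows the lever from pivot (391,219) to knob (481,225), about -94°, which matches the end stop. The wheel is unmoved, the part is seated at (195,110), the spares are in place and the gripper is clear.

```bash
python3 -c "
from rig import order;print(order.hand_in())"
```

```text
the job is handed in; nothing more can be done
None
```

I turned the wheel until the green-part arm pointed at the post (within about 0.5° by the wrist camera), then pushed the brake lever to its far stop, and handed the job in at about 21 s with the part seated and the robot clear.

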